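# Clamp a jar in the one-handed preparation board

### The job

Get the honey jar ready to be opened with one hand: stand it gently and upright on the clamp board between the two jaws. Then slide the loose jaw up by its knob until the jar is just snug between pad and V-notch, keeping the jaw square on its bar and not forcing it, and only then lay the lever fully over to clamp the jar. Leave everything else where it is.

Things in the scene. Friction and masses are not known exactly. Their poses are not given: they have to be found in the camera images.
- honey_jar: Round glass jar of honey with a red screw lid, 100 tall, loose, 0.3 to 0.6 kg. Glass about 60 across and not quite round; lid 65 across, from 88 to 99 above the base. Origin: centre of the base; z up its axis.
- clamp_board: Preparation board, fixed to the worktop: pale wood slab 180 (x) x 300 (y), top 20 above the worktop. Origin: centre of its underside, at worktop height; z up, x away from the robot, y along the steel bar from the sliding jaw to the V-notched jaw. The bar (8 wide, 32 to 50 high) lies at board x = 55. Both jaws reach from it towards -x and are 70 high. Axis of notch, pad and seated jar: x = 0.
- end_jaw: Fixed wooden jaw at the board's +y end, 20 to 70 above the worktop, with a rubber-lined upright V-notch (120 degrees between its faces) that opens towards -y. Same origin and axes as the board. Deepest point at x = 0, y = 102; front lips at x = -32 and 32, y = 85. A jar seated in it has its axis at about y = 67.
- jaw: Sliding wooden jaw with all it carries. Origin on the bar's line at worktop height, in the middle of its runner (36 in x, 50 in y, 25 to 63 high); axes as the board's while square. Slides along board y against steady rubbing of 9 N (20 N more per m/s) and stays where left. It has play: about 0.45 N m turns it 1 degree about z, as when pushed far from the bar or pressed hard on the jar.
- pad_axis (a point): Point on the +y face of the sliding jaw's arm (at jaw x = -55, y = 10, 50 high), where the round rubber pad, 28 across, sits; the pad faces the notch. How far it is screwed out differs from day to day: with the lever up its face stands 3 to 11 in front of this point. The arm is 20 thick in y, 24 to 70 high, and reaches to jaw x = -87.
- slide_knob (a point): Grip centre of the round upright black knob on the sliding jaw's runner, right above the bar: 21 across, from 70 to 98 above the worktop, this point 86 above it, on the jaw's z axis. The place to push or hold the jaw.
- lever_ball (a point): Centre of the black ball, 20 across, on the end of the clamp lever at the -y side of the sliding jaw. The lever turns about a line along the jaw's y axis, at jaw x = -55, 50 above the worktop; the ball runs at jaw y = -38, 65 from that line, clear of the arm.
- lever (a joint): Clamp lever angle, rad: 0 upright (open), 1.5 laid fully over towards the jaw's -x (the robot's side), ball level with the pivot. Starts at 0 to 0.3, stays where left, takes about 2 N at the ball. Laying it over drives the pad forward by 2.1 mm in all, so it clamps only if the pad already touches the jar.
- mug_1: White mug behind the board, 82 across, 100 tall; a bystander. Origin: centre of the base's bounding box.
- spice_1: Spice jar with a red cap, 45 across, 106 tall; a bystander. Origin: centre of the base.
- salt_shaker: Glass salt shaker with a metal top, 44 across, 90 tall; a bystander. Origin: centre of the base.
- lemon_1: Lemon, 78 long, 56 high; a bystander. Origin: lowest point.
- peeler: Vegetable peeler with a pale handle, 170 long, 18 high, lying to the right of the board; a bystander. Origin: centre of its underside.
- saucer_1: White saucer, 130 across, 19 high, with a teaspoon on it; a bystander. Origin: centre of the base.

How it is judged:
By the outcome, as a careful person would: the job done as asked, in the order asked, and still so for the second after the job is handed in, with the robot touching nothing.
It also fails if it takes over 72 s, if anything falls off the work surface, if the arm or the gripper's body presses on something with over 40 N, if the wrist force passes 120 N, or if a joint passes its speed limit or range.

### The arm

A 7-joint arm with a two-finger parallel gripper is mounted at the origin on a cart in front of the work surface, level with it; the furniture and walls round the work are solid. World frame = base frame: x ahead of the robot, y to its left, z up, the work surface at z = 0. Lengths are in m, angles in rad, forces in N, time in s.
With the tool pointing down it reaches from about 0.4 to 0.85 m from the base axis. Payload 4.5 kg.
Tool frame: the origin (TCP) lies midway between the tips of the shut fingers; the grasp point (between the pads) lies 19 mm behind it; z points along the fingers, y is the line along which they close (so a half turn about z gives the same grasp; the last joint's range is limited). The gripper opens to 88 mm and grips with 3 to 60 N. Pads are 18 mm wide; open, the fingers measure 123 mm over their backs; the gripper's body (75 mm by 187 mm) begins 45 mm behind the grasp point.
Start: joints at [0.034, 0.689, -0.195, 1.565, 0.157, 0.902, -0.215], TCP at [0.625, 0, 0.204] pointing down, gripper open.
Joint ranges: [-3.01, 3.01], [-0.46, 2.08], [-1.47, 1.51], [0.13, 2.56], [-1, 4.14], [0.04, 2.09], [-2.66, 2.66]. Speed limits (rad/s): [2.57, 2.57, 3.14, 3.14, 3.14, 3.14, 3.14].

### API

Orientations are given as a unit quaternion [x, y, z, w].
In Python, from plant import * gives the robot as it stands.
- The arm moves only by the tool send_rows, never from a script. Its argument "targets" is a list of rows, each a list of 2 entries, a list of its own where there are three numbers: the shift along the tool's x, y, z in units of 0.3 m (1.0 is 0.3 m), then the turn, a rotation vector about the tool's x, y, z in units of pi rad (1.0 is pi rad). A call has 1 to 12 rows; each row is the pose to reach, as a shift and turn from the pose commanded when the call began, along the tool's axes at that moment, turning the shorter way round; what a row does not reach only later rows make up. A row lasts 1/8 s, in which the tool goes at most 62.5 mm and 10.7 degrees, less where a joint would pass 70% of its speed; a pose out of reach is approached as far as the arm can. A call with a number of a shift or a turn outside -1 to 1 is refused whole. A call with a gripper value outside its range is refused whole. "fingers" is the opening, from 0 (shut) to 1 (fully open), set as the call begins (left out, the last holds). The fingers move at their own pace and stop on an object; "newtons" is the grip in N (left out, the last holds). Time passes only in rows, so rows that repeat a pose let the fingers close. It gives the time, the measured TCP pose, the force, the opening and the grip force at its end, in the units of the state.
- get_state(): the state, without advancing time (a new reading comes with each control period).
- snapshot(name): name is "scene" or "side" or "wrist"; returns a dict with "img" (400x640x3 uint8, blue, green, red), "fx", "fy", "cx", "cy" (pixels), "k1" (the pictures are not rectified: a ray, as slopes to the right and down, at radius r is drawn at 1 + k1 r^2 times it, then the intrinsics apply), "cam_to_world" (4x4, takes a point from camera to world coordinates); the wrist camera has in their place "T_tool_cam" (4x4, takes a point from camera to tool coordinates, whose origin is the TCP and whose axes are the flange's). Camera axes: x right, y down, z forward; pixel columns grow to the right and rows downward; lengths in m; the calibration is good to about 2 mm. A picture is of the moment at which its call begins: read the wrist's pose just before it. There is no depth.
- finish_job(): hands the job in; it is judged then, once.
The state is a dict: "clock": time; "q": joint angles; "qd": joint speeds; "joint_torque": joint torques, N m; "tool_pos": TCP position; "eef_rot": TCP orientation; "contact_force": force on the tool from outside, world axes, zero at the start; "moment": the same for the moment, N m; "opening": opening from 0.0 (shut) to 1.0 (fully open); "finger_force": force on a finger pad.
Only numpy, scipy, OpenCV 4.12 (cv2) and the standard library are available. Lean on these libraries where they do the work, as an engineer would, in place of code of your own. Each camera call takes 0.05 s, during which the arm holds its last target. There are 200 camera calls.

## Working session

There is one attempt and no reset: what is moved stays moved. The work goes in short steps, Python scripts to look and compute and a tool call to move; the robot and the scene stay as the last step left them, time stands still between calls to the robot, and variables do not carry over. Pictures are saved under pics/ and viewed, at most 10 in all, crops included, and the job is handed in when it is done.

Besides the shell and the picture viewer there is one more tool, called after "Emit:" by a JSON object that holds its "name" and its "arguments", one argument or row to a line. send_rows: Moves the arm, as the interface text tells. Its arguments: {"type":"object","properties":{"targets":{"type":"array"},"fingers":{"type":"number"},"newtons":{"type":"number"}},"required":["targets"]}

```bash
mkdir -p pics; ls
python3 - <<'E'
from plant import *
import cv2
s=get_state();print(s)
for n in("scene","side"):
    d=snapshot(n);cv2.imwrite(f"pics/{n}0.png",d["img"]);print(n,{k:v for k,v in d.items() if k!="img"})
E
```

```text
pics
{'clock': 0.0, 'q': array([ 0.03381926,  0.68999813, -0.1944874 ,  1.56634283,  0.15732633,
        0.90248185, -0.21508824]), 'qd': array([ 6.11286081e-05,  5.22886239e-04,  7.06330108e-04, -8.89581995e-05,
        1.77119390e-03,  5.42265949e-04, -1.45010603e-03]), 'joint_torque': array([ 3.38560185e-04, -5.27571630e+01, -1.26686912e+00, -1.53434461e+01,
       -5.26333472e-02,  6.56995355e-03,  1.65937727e-04]), 'tool_pos': array([ 6.24307342e-01, -8.78738303e-05,  2.02800908e-01]), 'eef_rot': array([ 7.07080826e-01,  7.07132138e-01, -7.05995212e-04, -5.88072166e-04]), 'contact_force': array([ 0.61037796,  0.07516015, -0.37925357]), 'moment': array([ 0.00215331, -0.00555315,  0.02497506]), 'finger_force': 0.0, 'opening': 0.9978289107110417}
scene {'fx': 505.51689704756194, 'fy': 505.51689704756194, 'cx': 319.3743376409431, 'cy': 211.42356911118463, 'k1': -0.07845618102731375, 'cam_to_world': array([[-0.86035856, -0.21427223,  0.46246142, -0.09428282],
       [-0.50964116,  0.34919117, -0.78634052,  1.09295986],
       [ 0.00700349, -0.91222417, -0.40963156,  0.66644582],
       [ 0.        ,  0.        ,  0.        ,  1.        ]])}
side {'fx': 467.16252090071015, 'fy': 467.16252090071015, 'cx': 311.9540799249188, 'cy': 200.5645781478751, 'k1': -0.09240754693433455, 'cam_to_world': array([[ 0.94268878, -0.20127645,  0.2661309 ,  0.20566475],
       [-0.33338483, -0.60130864,  0.72614219, -0.79669063],
       [ 0.01387148, -0.7732501 , -0.63394942,  0.82313396],
       [ 0.        ,  0.        ,  0.        ,  1.        ]])}
```

View pics/scene0.png

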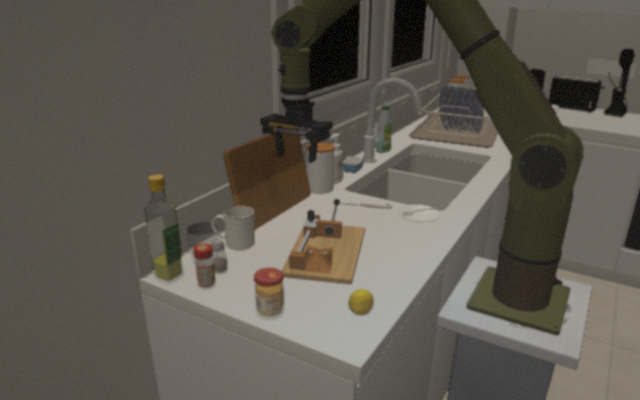

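View pics/side0.png

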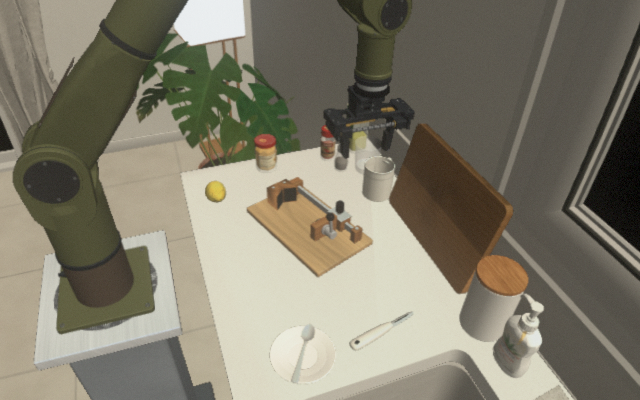

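Run:
```python
import cv2
a=cv2.imread("pics/scene0.png")[195:315,240:400]
cv2.imwrite("pics/c1.png",cv2.resize(a,None,fx=5,fy=5,interpolation=cv2.INTER_CUBIC))
a=cv2.imread("pics/side0.png")[125:275,220:400]
cv2.imwrite("pics/c2.png",cv2.resize(a,None,fx=4,fy=4,interpolation=cv2.INTER_CUBIC))
```

```text
(no output)
```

View pics/c1.png

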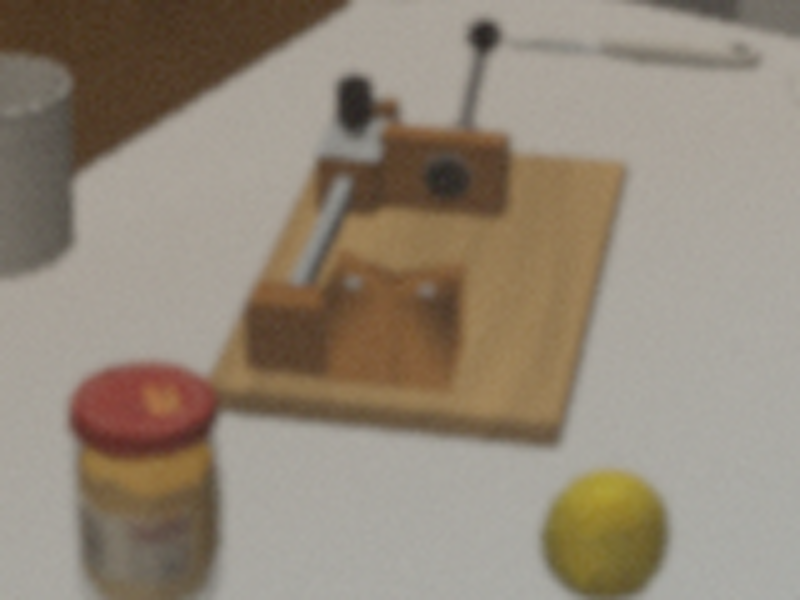

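View pics/c2.png

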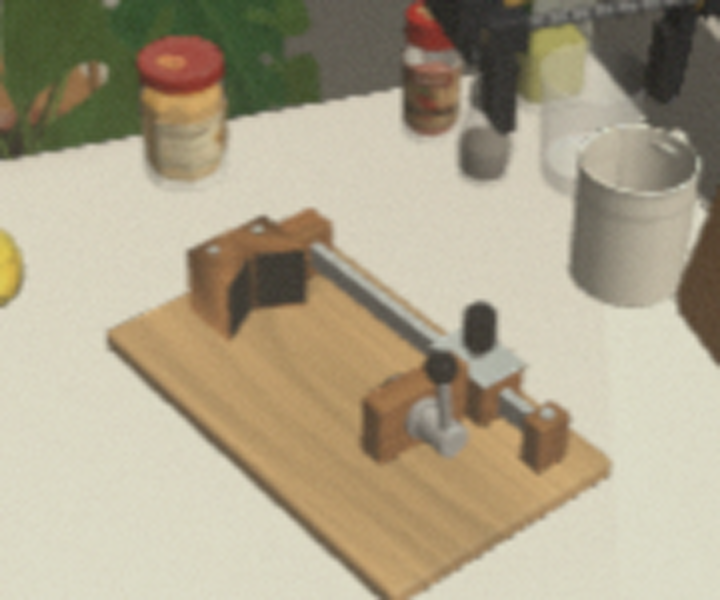

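```bash
cat > h.py <<'E'
from plant import *
import numpy as np, cv2
from scipy.optimize import least_squares
from scipy.spatial.transform import Rotation as R
def cam(d,s=None):
    if "cam_to_world" in d: T=d["cam_to_world"]
    else:
        W=np.eye(4);W[:3,:3]=R.from_quat(s["eef_rot"]).as_matrix();W[:3,3]=s["tool_pos"];T=W@d["T_tool_cam"]
    return dict(T=np.array(T),f=d["fx"],fy=d["fy"],cx=d["cx"],cy=d["cy"],k1=d["k1"])
def proj(c,P):
    p=(np.atleast_2d(P)-c["T"][:3,3])@c["T"][:3,:3]
    s=p[:,:2]/p[:,2:];s=s*(1+c["k1"]*(s**2).sum(1,keepdims=True))
    return s*[c["f"],c["fy"]]+[c["cx"],c["cy"]]
def onplane(c,uv,z):
    return least_squares(lambda q:(proj(c,[q[0],q[1],z])-uv).ravel(),[.6,.1]).x
def tri(obs,x0=(.6,.1,.05)):
    r=least_squares(lambda q:np.concatenate([(proj(c,q)-uv).ravel() for c,uv in obs]),x0);return r.x,np.sqrt(2*r.cost)
def board2w(b,P):
    P=np.atleast_2d(P);c,s=np.cos(b[2]),np.sin(b[2])
    return np.c_[b[0]+c*P[:,0]-s*P[:,1],b[1]+s*P[:,0]+c*P[:,1],P[:,2]]
E
python3 - <<'E'
from h import *
A=cam(snapshot("scene"));B=cam(snapshot("side"))
a=lambda x,y:np.array([240+x/5-.4,195+y/5-.4]); b=lambda x,y:np.array([220+x/4-.4,125+y/4-.4])
o=[(A,a(627,162),(-.09,-.15,.02)),(A,a(560,430),(-.09,.15,.02)),(A,a(214,402),(.09,.15,.02)),
(B,b(108,335),(-.09,.15,.02)),(B,b(610,463),(.09,-.15,.02)),(B,b(397,601),(-.09,-.15,.02)),(B,b(253,258),(0,.102,.07))]
f=lambda p:np.concatenate([(proj(c,board2w(p,[P]))-uv).ravel() for c,uv,P in o])
r=least_squares(f,[.6,.15,0]);print("board",r.x,np.round(f(r.x).reshape(-1,2),1).tolist())
bw=r.x
inv=lambda p:np.r_[R.from_euler('z',-bw[2]).apply(np.r_[p[:2]-bw[:2],p[2]])]
for n,o in dict(knob=[(A,a(355,103)),(B,b(480,325))],ball=[(A,a(484,35)),(B,b(440,366))],lid=[(A,a(144,397)),(B,b(181,61))],pad=[(A,a(447,176))]*1).items():
    if len(o)>1:
        p,e=tri(o);print(n,p,e,"board",inv(p))
print("lid plane",onplane(A,a(144,397),.099),onplane(B,b(181,61),.099))
print("knob plane",[inv(np.r_[onplane(*q,.084),.084]) for q in [(A,a(355,103)),(B,b(480,325))]])
print(inv(np.r_[onplane(A,a(447,176),.05),.05]))
E
```

```text
board [0.49994058 0.04206594 0.35467756] [[0.3, -1.2], [1.6, -1.6], [-1.8, -3.4], [-1.8, -0.6], [1.2, -1.1], [-1.0, -0.9], [-0.6, -0.6]]
knob [0.57279841 0.00826258 0.08390259] 0.5672834203069961 board [ 0.05658355 -0.05700205  0.08390259]
ball [ 0.5231965  -0.05033362  0.11380792] 0.011295583586464535 board [-0.01028082 -0.09472498  0.11380792]
lid [0.47360488 0.34150234 0.09748934] 0.1912376354427948 board [0.07929415 0.2899451  0.09748934]
lid plane [0.47243215 0.34335624] [0.47259392 0.33865636]
knob plane [array([ 0.05530679, -0.05519478,  0.084     ]), array([ 0.05770666, -0.05672728,  0.084     ])]
[ 0.00123662 -0.04309904  0.05      ]
```

Run:
```python
from h import *
A=cam(snapshot("scene"));B=cam(snapshot("side"))
b=lambda x,y:np.array([220+x/4-.4,125+y/4-.4])
print("spice",onplane(B,b(432,122),0),onplane(A,[206,280],0),"salt",onplane(B,b(485,172),0),"lemon",onplane(B,[216,195],.02))
s=get_state();Tt=R.from_quat(s["eef_rot"]);
d=[.4730,.3415,.204]-s["tool_pos"];print("tool shift to above jar /0.3",Tt.inv().apply(d)/.3, .3547/np.pi)
print(snapshot("wrist")["T_tool_cam"])
```

```text
spice [0.67365921 0.34408004] [0.68614578 0.31683955] salt [0.68760988 0.26760814] lemon [0.30055356 0.22978511]
tool shift to above jar /0.3 [ 1.13847345 -0.50584909 -0.00188914] 0.11290451662939056
[[ 9.70986804e-04 -9.55263645e-01 -2.95753994e-01  7.68764814e-02]
 [ 9.99999191e-01  6.84661191e-04  1.07168147e-03 -6.27302096e-04]
 [-8.21247064e-04 -2.95754795e-01  9.55263538e-01 -1.82020384e-01]
 [ 0.00000000e+00  0.00000000e+00  0.00000000e+00  1.00000000e+00]]
```

Emit:
{"name": "send_rows", "arguments": {
  "targets": [
    [[0.08,-0.08,0],[0,0,-0.03]],
    [[0.2,-0.18,0],[0,0,-0.07]],
    [[0.3,-0.27,0],[0,0,-0.1]],
    [[0.33,-0.3,0],[0,0,-0.113]],
    [[0.33,-0.3,0],[0,0,-0.113]],
    [[0.33,-0.3,0],[0,0,-0.113]]
  ]
}}

```text
clock: 1.1
tool_pos: [0.5363, 0.0973, 0.2036]
eef_rot: [0.573, 0.82, -0.0, 0.001]
contact_force: [0.2, 0.0, -0.1]
opening: 1.003
finger_force: 0.0
```

Run:
```python
from h import *
import pickle
s=get_state();d=snapshot("wrist");cv2.imwrite("pics/w1.png",d["img"]);pickle.dump((s,d),open("w1.pkl","wb"))
cv2.imwrite("pics/w1v.png",cv2.resize(d["img"],(800,500),interpolation=cv2.INTER_CUBIC))
print(s["clock"],s["tool_pos"],s["eef_rot"])
```

```text
1.1 [0.53633352 0.09726293 0.20359596] [ 5.72584000e-01  8.19845715e-01 -9.73833670e-05  7.46254278e-04]
```

View pics/w1v.png

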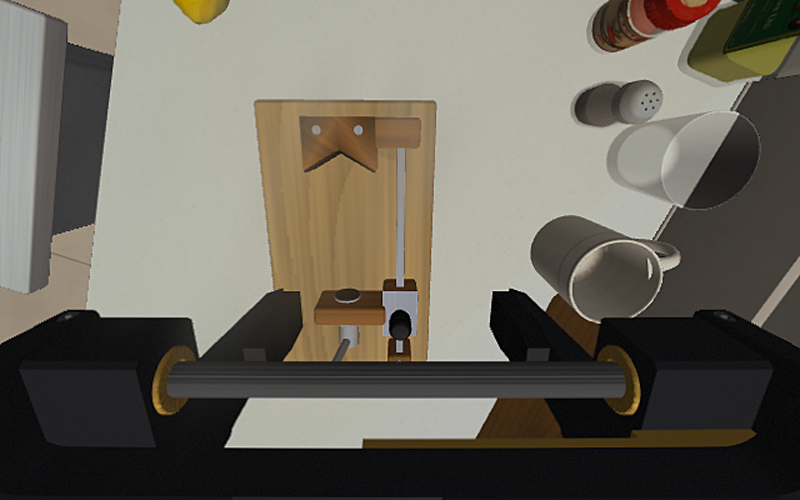

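Run:
```python
from h import *
import pickle
s,d=pickle.load(open("w1.pkl","rb"));C=cam(d,s);w=lambda x,y:np.array([x/1.25-.1,y/1.25-.1])
o=[(C,w(255,101),(-.09,.15,.02)),(C,w(436,101),(.09,.15,.02)),(C,w(306,170),(-.032,.085,.07)),(C,w(375,171),(.032,.085,.07)),(C,w(341,152),(0,.102,.07))]
f=lambda p:np.concatenate([(proj(c,board2w(p,[P]))-uv).ravel() for c,uv,P in o])
r=least_squares(f,[.5,.04,.35]);print("board",r.x,np.round(f(r.x).reshape(-1,2),1).tolist())
bw=r.x
inv=lambda p:R.from_euler('z',-bw[2]).apply(np.r_[p[:2]-bw[:2],p[2]])
for n,uv,z in [("knobtop",w(401,321),.098),("padtop",w(348,290),.064),("arm+y top edge L",w(317,291),.07),("arm +y edge R",w(383,293),.07)]:
    print(n,inv(np.r_[onplane(C,uv,z),z]))
```

```text
board [0.50343639 0.04424339 0.35064007] [[-1.4, -1.4], [1.7, -1.3], [-0.9, 1.7], [1.4, 0.9], [-0.8, 0.3]]
knobtop [ 0.05392525 -0.04795251  0.098     ]
padtop [ 0.00101705 -0.03229813  0.064     ]
arm+y top edge L [-0.02879552 -0.03066614  0.07      ]
arm +y edge R [ 0.03643565 -0.03272855  0.07      ]
```

Emit:
{"name": "send_rows", "arguments": {
  "targets": [
    [[0.12,0.02,0],[0,0,0]],
    [[0.3,0.05,0],[0,0,0]],
    [[0.44,0.07,0],[0,0,0]],
    [[0.5,0.08,0],[0,0,0]],
    [[0.5,0.08,0],[0,0,0]],
    [[0.5,0.08,0],[0,0,0]]
  ]
}}

```text
clock: 1.9
tool_pos: [0.5064, 0.245, 0.2034]
eef_rot: [0.573, 0.82, -0.001, 0.001]
contact_force: [0.5, -0.3, -0.8]
opening: 0.998
finger_force: 0.0
```

Run:
```python
from h import *
import pickle
s=get_state();d=snapshot("wrist");C=cam(d,s);cv2.imwrite("pics/w2.png",d["img"]);pickle.dump((s,d),open("w2.pkl","wb"))
print(s["tool_pos"],R.from_quat(s["eef_rot"]).as_matrix().round(4).tolist())
h=cv2.cvtColor(d["img"],cv2.COLOR_BGR2HSV)
m=(((h[...,0]<8)|(h[...,0]>172))&(h[...,1]>130)&(h[...,2]>60)).astype(np.uint8)
n,l,st,ce=cv2.connectedComponentsWithStats(cv2.morphologyEx(m,cv2.MORPH_CLOSE,np.ones((9,9))))
print("expected",proj(C,[.473,.3415,.099]))
th=np.linspace(0,2*np.pi,40)
for i in range(1,n):
    if st[i,4]>300:
        print(st[i],ce[i],onplane(C,ce[i],.096))
```

```text
[0.50642532 0.24503479 0.20340887] [[-0.3442, 0.9389, 0.0002], [0.9389, 0.3442, -0.0023], [-0.0022, -0.0006, -1.0]]
expected [[318.84586235  81.48333493]]
[288  44  45  66 986] [301.51419878  70.44624746] [0.45400207 0.34524957]
[335  49  18  52 541] [343.84842884  72.74306839] [0.49266541 0.35731437]
[ 444  134   77   47 1731] [487.48006932 156.44887348] [0.6633721  0.33455601]
```

Run:
```python
from h import *
import pickle
s,d=pickle.load(open("w2.pkl","rb"));C=cam(d,s)
th=np.linspace(0,2*np.pi,120)
ring=np.concatenate([np.c_[.0325*np.cos(th),.0325*np.sin(th),0*th+z] for z in(.088,.099)])
def bb(q):
    p=proj(C,ring+[q[0],q[1],0]);return np.r_[p.min(0),p.max(0)]
o=np.array([287.5,43.5,352.8,109.5])
r=least_squares(lambda q:bb(q)-o,[.473,.34]);print(r.x,r.fun)
t=r.x;
T=R.from_quat(s["eef_rot"]);print(T.inv().apply(np.r_[t,.044]-s["tool_pos"])/.3)
```

```text
[0.47312    0.34474002] [-1.52572615 -3.50053189  1.52599724  4.13399039]
[0.3514274  0.01044466 0.53058287]
```

Emit:
{"name": "send_rows", "arguments": {
  "targets": [
    [[0.1,0,0],[0,0,0]],
    [[0.25,0.01,0],[0,0,0]],
    [[0.345,0.01,0.05],[0,0,0]],
    [[0.345,0.01,0.2],[0,0,0]],
    [[0.345,0.01,0.35],[0,0,0]],
    [[0.345,0.01,0.47],[0,0,0]],
    [[0.345,0.01,0.53],[0,0,0]],
    [[0.345,0.01,0.53],[0,0,0]],
    [[0.345,0.01,0.53],[0,0,0]]
  ]
}}

```text
clock: 3.08
tool_pos: [0.4733, 0.3465, 0.0459]
eef_rot: [0.571, 0.821, 0.001, 0.0]
contact_force: [-0.3, 0.5, 0.6]
opening: 1.001
finger_force: 0.0
```

Emit:
{"name": "send_rows", "arguments": {
  "targets": [
    [[0,0,0],[0,0,0]],
    [[0,0,0],[0,0,0]],
    [[0,0,0],[0,0,0]],
    [[0,0,0],[0,0,0]],
    [[0,0,0],[0,0,0]],
    [[0,0,0],[0,0,0]]
  ],
  "fingers": 0.5,
  "newtons": 22
}}

```text
clock: 3.82
tool_pos: [0.4727, 0.3465, 0.0452]
eef_rot: [0.571, 0.821, 0.001, 0.0]
contact_force: [0.6, -0.1, 6.5]
opening: 0.725
finger_force: 22.0
```

Emit:
{"name": "send_rows", "arguments": {
  "targets": [
    [[0,0,-0.03],[0,0,0]],
    [[0,0,-0.12],[0,0,0]],
    [[0,0,-0.25],[0,0,0]],
    [[0,0,-0.36],[0,0,0]],
    [[0,0,-0.4],[0,0,0]],
    [[0,0,-0.4],[0,0,0]]
  ]
}}

```text
clock: 4.58
tool_pos: [0.472, 0.3459, 0.1645]
eef_rot: [0.571, 0.821, -0.0, 0.0]
contact_force: [-0.6, -0.2, -4.4]
opening: 0.721
finger_force: 22.0
```

Run:
```python
from h import *
import pickle
s=get_state();d=snapshot("wrist");pickle.dump((s,d),open("w3.pkl","wb"))
d2=snapshot("side");pickle.dump((s,d2),open("s3.pkl","wb"))
print(s["tool_pos"],s["contact_force"],s["opening"])
a=cv2.resize(d["img"],(480,300));b=cv2.resize(d2["img"][40:200,180:420],(480,320),interpolation=cv2.INTER_CUBIC)
cv2.imwrite("pics/l3.png",np.vstack([cv2.resize(d["img"][100:400,150:490],None,fx=.9,fy=.9)[:, :306],b[:270,:306]*1])if 0 else np.vstack([a,b[:300]]))
print(onplane(cam(d,s),[319,300],.2))
```

```text
[0.47204838 0.34585668 0.16448384] [-0.64408913 -0.24470332 -4.44840718] 0.7211498405222858
[0.48590759 0.31213369]
```

View pics/l3.png

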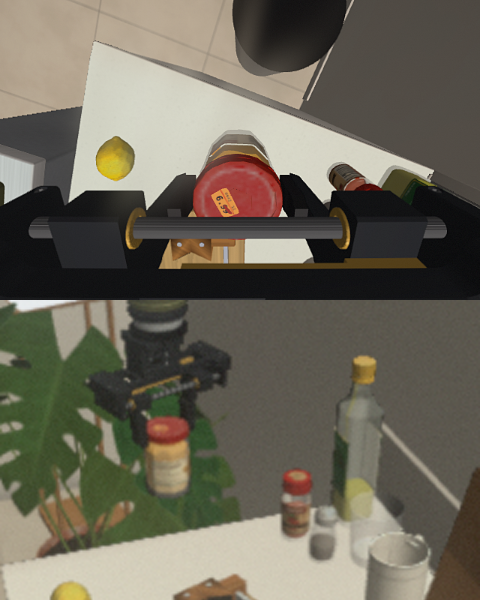

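Run:
```python
from h import *
import pickle
s,d=pickle.load(open("w3.pkl","rb"));C=cam(d,s)
h=cv2.cvtColor(d["img"],cv2.COLOR_BGR2HSV)
m=(((h[...,0]<8)|(h[...,0]>172))&(h[...,1]>130)&(h[...,2]>60)).astype(np.uint8);m[:,:240]=0;m[:,400:]=0
ys,xs=np.nonzero(m);o=np.array([xs.min(),ys.min(),xs.max()]);print(o,[(y,np.nonzero(m[y])[0][[0,-1]]) for y in (ys.min()+1,ys.min()+5,240,260,280)])
th=np.linspace(0,2*np.pi,120);zb=s["tool_pos"][2]-.0452
ring=np.concatenate([np.c_[.0325*np.cos(th),.0325*np.sin(th),0*th+z+zb] for z in(.088,.099)])
T=R.from_quat(s["eef_rot"])
def bb(q):
    p=proj(C,ring+[*q,0]);return np.r_[p.min(0),p.max(0)[:1]]
r=least_squares(lambda q:bb(q)-o,s["tool_pos"][:2]);print(r.x,r.fun,T.inv().apply(np.r_[r.x,.1]-s["tool_pos"]))
B=cam(pickle.load(open("s3.pkl","rb"))[1])
# side: lid top centre
print(onplane(B,[180+167/2,40+128/2],zb+.099), s["tool_pos"])
# target
b=[.502,.0435,.352];g=board2w(b,[[0,.058,.0]])[0];print("goal",g,"tool shift/.3",T.inv().apply(np.r_[g[:2]-r.x,0])/.3, "yaw tool-y",np.arctan2(*T.as_matrix()[[1,0],1]))
```

```text
[257 205 376] [(np.int64(206), array([304, 327])), (np.int64(210), array([295, 342])), (240, array([261, 371])), (260, array([257, 376])), (280, array([259, 374]))]
[0.47314473 0.34200238] [-2.48976404  0.35510325  2.49075164] [-0.00398603 -0.00030532  0.06448443]
[0.47279777 0.33184551] [0.47204838 0.34585668 0.16448384]
goal [0.482003   0.09794373 0.        ] tool shift/.3 [-7.73071292e-01 -2.55072140e-01  1.33148111e-04] yaw tool-y 0.35497903171168205
```

Emit:
{"name": "send_rows", "arguments": {
  "targets": [
    [[-0.08,-0.03,0],[0,0,0]],
    [[-0.22,-0.07,0],[0,0,0]],
    [[-0.38,-0.12,0],[0,0,0]],
    [[-0.54,-0.18,0],[0,0,0]],
    [[-0.68,-0.22,0],[0,0,0]],
    [[-0.75,-0.245,0],[0,0,0]],
    [[-0.773,-0.255,0],[0,0,0]],
    [[-0.773,-0.255,0.06],[0,0,0]],
    [[-0.773,-0.255,0.15],[0,0,0]],
    [[-0.773,-0.255,0.22],[0,0,0]],
    [[-0.773,-0.255,0.25],[0,0,0]],
    [[-0.773,-0.255,0.25],[0,0,0]]
  ]
}}

```text
clock: 6.18
tool_pos: [0.4807, 0.1029, 0.0891]
eef_rot: [0.571, 0.821, -0.0, -0.001]
contact_force: [0.2, 0.0, -3.0]
opening: 0.724
finger_force: 22.0
```

Run:
```python
from h import *
import pickle
s=get_state();d=snapshot("side");e=snapshot("scene")
print(s["tool_pos"],s["contact_force"],s["opening"])
a=cv2.resize(d["img"][140:280,250:390],(400,400),interpolation=cv2.INTER_CUBIC);b=cv2.resize(e["img"][180:300,250:370],(400,400),interpolation=cv2.INTER_CUBIC)
cv2.imwrite("pics/p4.png",np.hstack([a,b]))
```

```text
[0.4807324  0.10289413 0.08912757] [ 0.15649852  0.01963065 -2.96747767] 0.7238791823827287
```

View pics/p4.png

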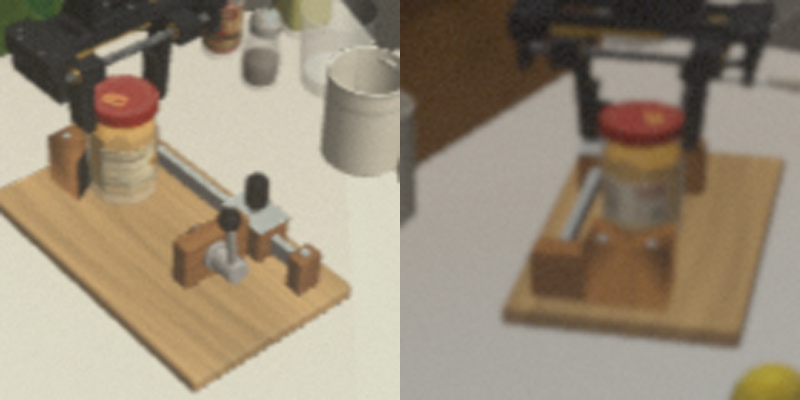

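Emit:
{"name": "send_rows", "arguments": {
  "targets": [
    [[0,0,0.02],[0,0,0]],
    [[0,0,0.045],[0,0,0]],
    [[0,0,0.06],[0,0,0]],
    [[0,0,0.066],[0,0,0]],
    [[0,0,0.07],[0,0,0]],
    [[0,0,0.072],[0,0,0]]
  ]
}}

```text
clock: 7.02
tool_pos: [0.4812, 0.1021, 0.068]
eef_rot: [0.571, 0.821, 0.0, 0.0]
contact_force: [0.3, 0.4, -4.2]
opening: 0.728
finger_force: 22.0
```

Emit:
{"name": "send_rows", "arguments": {
  "targets": [
    [[0,0,0.002],[0,0,0]],
    [[0,0,0.004],[0,0,0]],
    [[0,0,0.004],[0,0,0]]
  ]
}}

```text
clock: 7.4
tool_pos: [0.4811, 0.1021, 0.0668]
eef_rot: [0.571, 0.821, 0.0, 0.0]
contact_force: [-0.2, -0.3, -4.4]
opening: 0.728
finger_force: 22.0
```

Emit:
{"name": "send_rows", "arguments": {
  "targets": [
    [[0,0,0.003],[0,0,0]],
    [[0,0,0.005],[0,0,0]],
    [[0,0,0.005],[0,0,0]]
  ]
}}

```text
clock: 7.78
tool_pos: [0.4811, 0.102, 0.0653]
eef_rot: [0.571, 0.821, -0.0, 0.0]
contact_force: [-0.1, -0.0, -4.2]
opening: 0.726
finger_force: 22.0
```

Emit:
{"name": "send_rows", "arguments": {
  "targets": [
    [[0,0,0.002],[0,0,0]],
    [[0,0,0.004],[0,0,0]],
    [[0,0,0.004],[0,0,0]]
  ]
}}

```text
clock: 8.15
tool_pos: [0.4812, 0.1021, 0.0651]
eef_rot: [0.571, 0.821, 0.0, 0.0]
contact_force: [-2.3, 0.3, 8.2]
opening: 0.726
finger_force: 22.0
```

Emit:
{"name": "send_rows", "arguments": {
  "targets": [
    [[0,0,-0.001],[0,0,0]],
    [[0,0,-0.002],[0,0,0]],
    [[0,0,-0.002],[0,0,0]]
  ]
}}

```text
clock: 8.52
tool_pos: [0.4811, 0.1021, 0.0652]
eef_rot: [0.571, 0.821, 0.0, 0.0]
contact_force: [-1.5, 0.1, 7.9]
opening: 0.723
finger_force: 22.0
```

Emit:
{"name": "send_rows", "arguments": {
  "targets": [
    [[0,0,0],[0,0,0]],
    [[0,0,0],[0,0,0]],
    [[0,0,0],[0,0,0]],
    [[0,0,0],[0,0,0]]
  ],
  "fingers": 0.92
}}

```text
clock: 9.02
tool_pos: [0.4812, 0.1021, 0.0646]
eef_rot: [0.571, 0.821, 0.0, 0.0]
contact_force: [-0.4, -1.3, -0.1]
opening: 0.924
finger_force: 0.0
```

Emit:
{"name": "send_rows", "arguments": {
  "targets": [
    [[0,0,-0.03],[0,0,0]],
    [[0,0,-0.1],[0,0,0]],
    [[0,0,-0.2],[0,0,0]],
    [[0,0,-0.32],[0,0,0]],
    [[0,0,-0.4],[0,0,0]],
    [[0,0,-0.4],[0,0,0]]
  ]
}}

```text
clock: 9.78
tool_pos: [0.4824, 0.1024, 0.1866]
eef_rot: [0.571, 0.821, 0.002, 0.001]
contact_force: [0.2, 0.4, 0.5]
opening: 0.919
finger_force: 0.0
```

Run:
```python
from h import *
s=get_state();T=R.from_quat(s["eef_rot"]);b=[.502,.0435,.352]
d=snapshot("side");cv2.imwrite("pics/s5.png",d["img"])
# push start: TCP behind knob, jaw y=-.054 -> centre y=-.054-.0105-.009-.015
print(s["tool_pos"],s["opening"])
for P in ([.055,-.095,.17],[.055,-.095,.076]):
    print(board2w(b,[P])[0],T.inv().apply(board2w(b,[P])[0]-s["tool_pos"])/.3)
```

```text
[0.4823583  0.10239006 0.1866431 ] 0.9187867357168368
[ 0.58638138 -0.02671241  0.17      ] [-0.52394631  0.17548463  0.05646319]
[ 0.58638138 -0.02671241  0.076     ] [-0.52382967  0.17407306  0.36979332]
```

Emit:
{"name": "send_rows", "arguments": {
  "targets": [
    [[-0.08,0.03,0],[0,0,0]],
    [[-0.22,0.07,0],[0,0,0]],
    [[-0.38,0.12,0],[0,0,0]],
    [[-0.49,0.165,0],[0,0,0]],
    [[-0.524,0.175,0],[0,0,0]],
    [[-0.524,0.175,0],[0,0,0]],
    [[-0.524,0.175,0],[0,0,0]]
  ],
  "fingers": 0,
  "newtons": 10
}}

```text
clock: 10.7
tool_pos: [0.5837, -0.025, 0.1844]
eef_rot: [0.57, 0.822, -0.0, -0.001]
contact_force: [-0.3, 0.1, 0.0]
opening: 0.153
finger_force: 0.0
```

Run:
```python
from h import *
import pickle
s=get_state();d=snapshot("wrist");pickle.dump((s,d),open("w6.pkl","wb"));print(s["tool_pos"],s["opening"])
cv2.imwrite("pics/w6.png",cv2.resize(d["img"],(800,500),interpolation=cv2.INTER_CUBIC))
```

```text
[ 0.58372749 -0.02504397  0.18442533] 0.15290698887569512
```

View pics/w6.png

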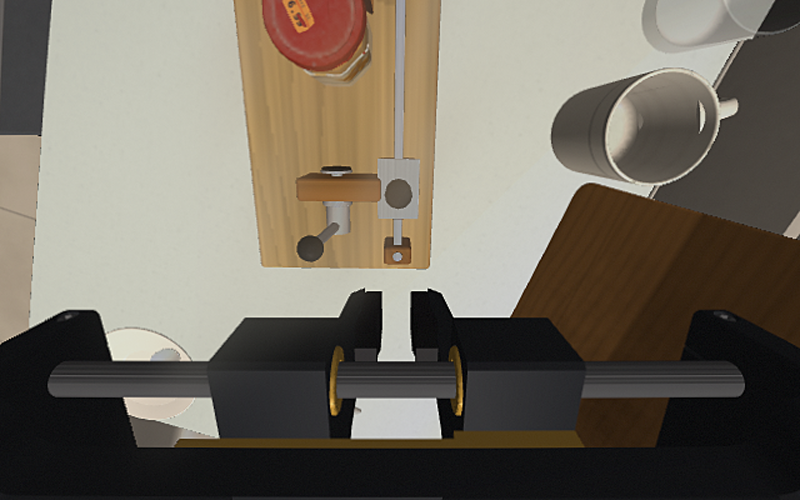

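Run:
```python
from h import *
import pickle
s,d=pickle.load(open("w6.pkl","rb"));C=cam(d,s);w=lambda x,y:np.array([x/1.25-.1,y/1.25-.1])
b=[.502,.0435,.352]
T=R.from_quat(s["eef_rot"])
inv=lambda p:R.from_euler('z',-b[2]).apply(np.r_[p[:2]-b[:2],p[2]])
for n,uv,z in [("c-x-y",w(262,268),.02),("c+x-y",w(430,268),.02),("knob",w(399,193),.098),("plate+y",w(398,158),.066),("plate-y",w(398,219),.066),("ball",w(311,249),.114),("pad front",w(336,166),.064),("armface top",w(336,174),.07),("arm back top",w(336,202),.07),("armfaceL",w(298,176),.07),("armfaceR",w(380,174),.07)]:
    print(n,inv(np.r_[onplane(C,uv,z),z]).round(4))
h=cv2.cvtColor(d["img"],cv2.COLOR_BGR2HSV)
print("tcp in board",inv(s["tool_pos"]), T.as_matrix()[:,1])
print("jar lid lower edge", inv(np.r_[onplane(C,w(322,75),.119),0]))
```

```text
c-x-y [-0.0892 -0.1497  0.02  ]
c+x-y [ 0.0894 -0.1484  0.02  ]
knob [ 0.055  -0.0569  0.098 ]
plate+y [ 0.0542 -0.0325  0.066 ]
plate-y [ 0.0546 -0.0848  0.066 ]
ball [-0.0117 -0.0976  0.114 ]
pad front [ 0.0016 -0.0395  0.064 ]
armface top [ 0.0023 -0.0456  0.07  ]
arm back top [ 0.0013 -0.0693  0.07  ]
armfaceL [-0.0297 -0.0475  0.07  ]
armfaceR [ 0.0392 -0.0454  0.07  ]
tcp in board [ 0.05308407 -0.09251886  0.18442533] [ 0.93667259  0.35020464 -0.00108168]
jar lid lower edge [0.00421392 0.02248052 0.        ]
```

Emit:
{"name": "send_rows", "arguments": {
  "targets": [
    [[0,0,0.06],[0,0,0]],
    [[0,0.005,0.16],[0,0,0]],
    [[0,0.006,0.26],[0,0,0]],
    [[0,0.006,0.33],[0,0,0]],
    [[0,0.006,0.355],[0,0,0]],
    [[0,0.006,0.355],[0,0,0]]
  ]
}}

```text
clock: 11.5
tool_pos: [0.5864, -0.0257, 0.0784]
eef_rot: [0.571, 0.821, 0.0, -0.0]
contact_force: [0.6, -0.0, 1.2]
opening: 0.008
finger_force: 0.0
```

Emit:
{"name": "send_rows", "arguments": {
  "targets": [
    [[0.02,0,0],[0,0,0]],
    [[0.045,0,0],[0,0,0]],
    [[0.06,0,0],[0,0,0]],
    [[0.075,0,0],[0,0,0]],
    [[0.09,0,0],[0,0,0]],
    [[0.105,0,0],[0,0,0]]
  ]
}}

```text
clock: 12.25
tool_pos: [0.5756, 0.0033, 0.0782]
eef_rot: [0.571, 0.821, 0.0, 0.0]
contact_force: [-0.0, 0.1, 0.4]
opening: 0.006
finger_force: 0.0
```

Run:
```python
from h import *
import pickle
s=get_state();d=snapshot("wrist");pickle.dump((s,d),open("w7.pkl","wb"))
b=[.502,.0435,.352];inv=lambda p:R.from_euler('z',-b[2]).apply(np.r_[p[:2]-b[:2],p[2]])
print(inv(s["tool_pos"]),s["contact_force"])
cv2.imwrite("pics/w7.png",cv2.resize(d["img"][100:400,150:490],None,fx=1.9,fy=1.9,interpolation=cv2.INTER_CUBIC))
```

```text
[ 0.05527559 -0.06308517  0.07820104] [-0.02892283  0.1154207   0.37423227]
```

View pics/w7.png

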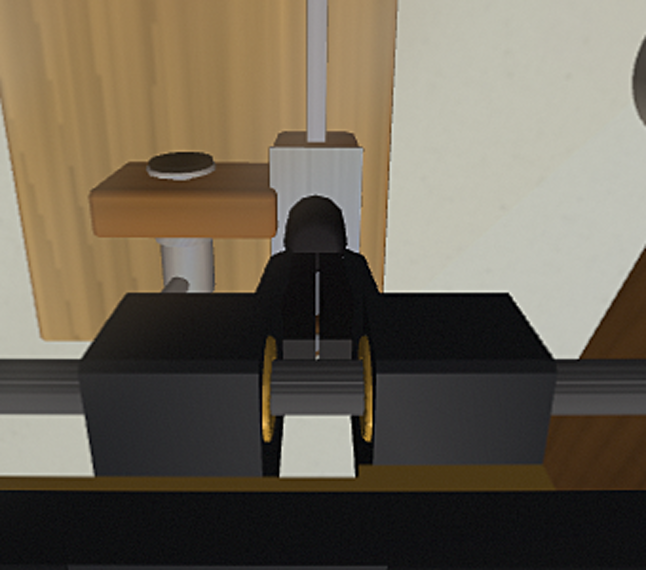

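Run:
```python
from h import *
import pickle
s,d=pickle.load(open("w7.pkl","rb"));C=cam(d,s)
b=[.502,.0435,.352];inv=lambda p:R.from_euler('z',-b[2]).apply(np.r_[p[:2]-b[:2],p[2]])
f=lambda x,y,z:inv(np.r_[onplane(C,[150+x/1.9,100+y/1.9],z),z]).round(4)
print("plate+y",f(315,147,.066),"arm back top L,R",f(92,190,.07),f(277,190,.07),"knob front top",f(315,196,.098),"knob r",f(286,230,.098),f(347,230,.098))
```

```text
plate+y [ 0.0543 -0.0326  0.066 ] arm back top L,R [-0.0299 -0.0487  0.07  ] [ 0.0401 -0.0484  0.07  ] knob front top [ 0.0544 -0.0412  0.098 ] knob r [ 0.0449 -0.0531  0.098 ] [ 0.065 -0.053  0.098]
```

Emit:
{"name": "send_rows", "arguments": {
  "targets": [
    [[0.008,0,0],[0,0,0]],
    [[0.016,0,0],[0,0,0]],
    [[0.024,0,0],[0,0,0]],
    [[0.032,0,0],[0,0,0]]
  ]
}}

```text
clock: 12.8
tool_pos: [0.5723, 0.0122, 0.0782]
eef_rot: [0.571, 0.821, 0.0, 0.0]
contact_force: [0.1, -0.1, 0.3]
opening: 0.006
finger_force: 0.0
```

Run:
```python
from h import *
import pickle
s=get_state();d=snapshot("wrist");pickle.dump((s,d),open("w8.pkl","wb"));C=cam(d,s);e=snapshot("side")["img"]
b=[.502,.0435,.352];inv=lambda p:R.from_euler('z',-b[2]).apply(np.r_[p[:2]-b[:2],p[2]])
print(inv(s["tool_pos"]),s["contact_force"],proj(C,board2w(b,[[.0545,-.0325,.066],[.055,-.052,.098]])))
a=cv2.resize(d["img"][150:300,240:440],(400,300),interpolation=cv2.INTER_CUBIC)
c=cv2.resize(e[140:260,280:400],(400,400),interpolation=cv2.INTER_CUBIC)
cv2.imwrite("pics/w8.png",np.hstack([np.vstack([a,a[:100]*0]),c]))
```

```text
[ 0.05525027 -0.05361565  0.07824921] [ 0.10974628 -0.14286019  0.34092812] [[315.9914275  189.91048295]
 [316.61168943 233.34260029]]
```

View pics/w8.png

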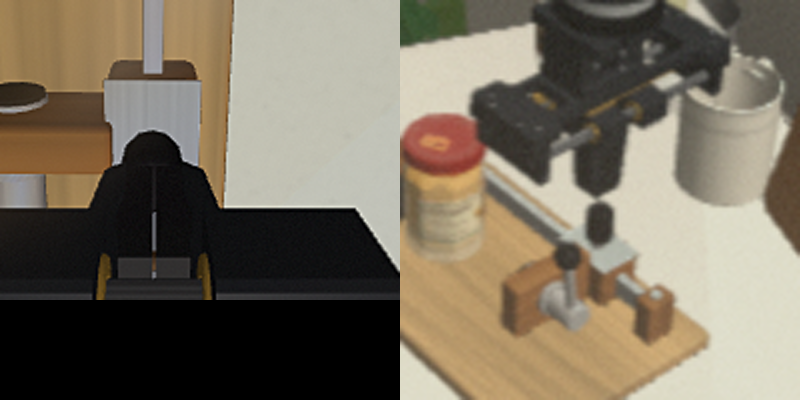

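Run:
```python
from h import *
import pickle
s=get_state();B=cam(snapshot("side"));A_=snapshot("scene");A=cam(A_)
p=s["tool_pos"];print("proj side tcp",proj(B,p),"obs ~",339.1,198.5,"scene",proj(A,p))
b=[.502,.0435,.352]
print("knob bot/top if y=-.0575",(proj(B,board2w(b,[[.055,-.0575,.07],[.055,-.0575,.098]]))))
im=cv2.resize(A_["img"][170:260,270:370],(800,720),interpolation=cv2.INTER_CUBIC)[:600]
cv2.imwrite("pics/a9.png",im)
```

```text
proj side tcp [[338.3926625  206.86761569]] obs ~ 339.1 198.5 scene [[309.62850541 217.36796393]]
knob bot/top if y=-.0575 [[339.26027158 210.29615127]
 [339.8441292  201.59565302]]
```

View pics/a9.png

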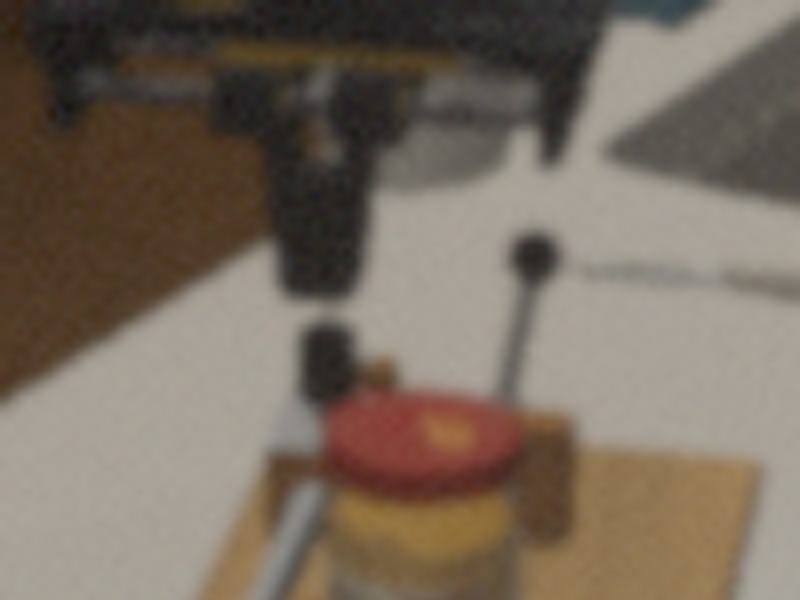

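Run:
```python
from h import *
s=get_state();A=cam(snapshot("scene"));B=cam(snapshot("side"))
p,e=tri([(A,[309.6,206.9]),(B,[338.9,198.3])]);print(p,e,p-s["tool_pos"])
p,e=tri([(A,[310.6,210.8]),(B,[339.1,201.5])]);print("knob top",p,e)
```

```text
[0.57216018 0.01065116 0.10815056] 0.729761796390712 [-0.0002555  -0.0014475   0.02988247]
knob top [0.57154631 0.00945504 0.0976039 ] 0.2920555469088016
```

Run:
```python
from h import *
import pickle
s=get_state();B=cam(snapshot("side"));d=snapshot("wrist");C=cam(d,s);A=cam(snapshot("scene"))
print(proj(B,[[.571,0,.203],[.677,0,.203]]),"obs 344.6,157 ; 388?,150")
T=R.from_quat(s["eef_rot"])
print("tcp in wrist",proj(C,s["tool_pos"]),proj(C,s["tool_pos"]+[0,0,.028]),s["q"],C["f"])
for dz in(.0,.01,.02,.03):print(dz,proj(B,s["tool_pos"]+[0,0,dz]),proj(A,s["tool_pos"]+[0,0,dz]))
```

```text
[[342.60625826 168.65426855]
 [384.18276154 160.48072284]] obs 344.6,157 ; 388?,150
tcp in wrist [[316.93455801 223.52054742]] [[317.01946775 241.535636  ]] [ 0.04442412  0.80397314 -0.25020095  1.82873548  0.34732331  0.5517337
 -0.07525161] 279.07786015604506
0.0 [[338.51782028 207.00439634]] [[309.70275306 217.29274849]]
0.01 [[338.72069176 203.90155669]] [[309.6996494  214.00499264]]
0.02 [[338.9255897  200.76428411]] [[309.69659222 210.69782307]]
0.03 [[339.132539   197.59208243]] [[309.69358258 207.37113456]]
```

Emit:
{"name": "send_rows", "arguments": {
  "targets": [
    [[-0.06,0,0],[0,0,0]],
    [[-0.12,0,0],[0,0,0]],
    [[-0.155,0,0],[0,0,0]],
    [[-0.155,0,0.03],[0,0,0]],
    [[-0.155,0,0.07],[0,0,0]],
    [[-0.155,0,0.095],[0,0,0]],
    [[-0.155,0,0.1],[0,0,0]],
    [[-0.155,0,0.1],[0,0,0]]
  ]
}}

```text
clock: 14.25
tool_pos: [0.5885, -0.0312, 0.0481]
eef_rot: [0.571, 0.821, -0.0, -0.0]
contact_force: [-0.5, 0.8, 0.0]
opening: 0.006
finger_force: 0.0
```

Emit:
{"name": "send_rows", "arguments": {
  "targets": [
    [[0.02,0,0],[0,0,0]],
    [[0.04,0,0],[0,0,0]],
    [[0.06,0,0],[0,0,0]],
    [[0.075,0,0],[0,0,0]],
    [[0.09,0,0],[0,0,0]],
    [[0.105,0,0],[0,0,0]]
  ]
}}

```text
clock: 15.0
tool_pos: [0.5796, -0.007, 0.0486]
eef_rot: [0.573, 0.82, -0.001, 0.003]
contact_force: [4.5, -9.8, -1.3]
opening: 0.005
finger_force: 4.8
```

Emit:
{"name": "send_rows", "arguments": {
  "targets": [
    [[0.016,0,0],[0,0,0]],
    [[0.032,0,0],[0,0,0]],
    [[0.05,0,0],[0,0,0]],
    [[0.068,0,0],[0,0,0]],
    [[0.086,0,0],[0,0,0]],
    [[0.104,0,0],[0,0,0]],
    [[0.12,0,0],[0,0,0]],
    [[0.136,0,0],[0,0,0]],
    [[0.15,0,0],[0,0,0]],
    [[0.16,0,0],[0,0,0]],
    [[0.165,0,0],[0,0,0]],
    [[0.165,0,0],[0,0,0]]
  ]
}}

```text
clock: 16.5
tool_pos: [0.5625, 0.0402, 0.0486]
eef_rot: [0.573, 0.82, -0.001, 0.003]
contact_force: [3.6, -7.1, -0.9]
opening: 0.006
finger_force: 4.2
```

```bash
cat >> h.py <<'E'
b0=[.502,.0435,.352]
def inv(p):return R.from_euler('z',-b0[2]).apply(np.r_[p[:2]-b0[:2],p[2]])
def rep():
    s=get_state();F=R.from_euler('z',-b0[2]).apply(s["contact_force"]);print(round(s["clock"],2),"board tcp",inv(s["tool_pos"]).round(4),"F",F.round(2))
    return s
E
python3 - <<'E'
from h import *
s=rep();T=R.from_quat(s["eef_rot"]);d=snapshot("wrist");C=cam(d,s)
cv2.imwrite("pics/w10.png",cv2.resize(d["img"][60:360,140:500],None,fx=2,fy=2,interpolation=cv2.INTER_CUBIC))
E
```

```text
16.5 board tcp [ 0.0557 -0.024   0.0486] F [ 0.96 -7.9  -0.93]
```

View pics/w10.png

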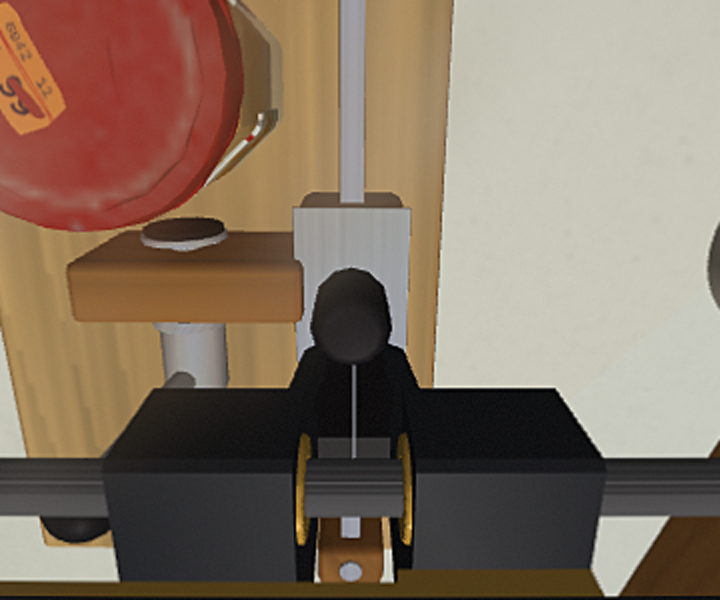

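Emit:
{"name": "send_rows", "arguments": {
  "targets": [
    [[0.006,0,0],[0,0,0]],
    [[0.012,0,0],[0,0,0]],
    [[0.018,0,0],[0,0,0]],
    [[0.024,0,0],[0,0,0]],
    [[0.03,0,0],[0,0,0]]
  ]
}}

```text
clock: 17.18
tool_pos: [0.5596, 0.0482, 0.0486]
eef_rot: [0.573, 0.82, -0.001, 0.003]
contact_force: [3.1, -8.3, -1.4]
opening: 0.005
finger_force: 4.7
```

```bash
python3 -c "
from h import *;rep()"
```

```text
17.18 board tcp [ 0.0557 -0.0154  0.0486] F [ 0.07 -8.92 -1.4 ]
```

Emit:
{"name": "send_rows", "arguments": {
  "targets": [
    [[0.006,0,0],[0,0,0]],
    [[0.012,0,0],[0,0,0]],
    [[0.018,0,0],[0,0,0]]
  ]
}}

```text
clock: 17.55
tool_pos: [0.5578, 0.0533, 0.0486]
eef_rot: [0.573, 0.82, -0.001, 0.003]
contact_force: [3.7, -7.7, -0.8]
opening: 0.003
finger_force: 4.7
```

```bash
python3 -c "
from h import *;rep()"
```

```text
17.55 board tcp [ 0.0557 -0.01    0.0486] F [ 0.84 -8.47 -0.77]
```

Emit:
{"name": "send_rows", "arguments": {
  "targets": [
    [[0.005,0,0],[0,0,0]],
    [[0.01,0,0],[0,0,0]],
    [[0.015,0,0],[0,0,0]]
  ]
}}

```text
clock: 17.92
tool_pos: [0.5568, 0.0561, 0.0486]
eef_rot: [0.573, 0.819, -0.002, 0.004]
contact_force: [6.8, -10.8, -1.0]
opening: 0.005
finger_force: 6.0
```

Emit:
{"name": "send_rows", "arguments": {
  "targets": [
    [[0.004,0,0],[0,0,0]],
    [[0.008,0,0],[0,0,0]]
  ]
}}

```text
clock: 18.18
tool_pos: [0.556, 0.0584, 0.0486]
eef_rot: [0.573, 0.819, -0.001, 0.004]
contact_force: [6.6, -9.7, -1.9]
opening: 0.007
finger_force: 6.0
```

```bash
python3 -c "
from h import *;rep()"
```

```text
18.18 board tcp [ 0.0558 -0.0047  0.0486] F [  2.84 -11.42  -1.94]
```

Emit:
{"name": "send_rows", "arguments": {
  "targets": [
    [[0.004,0,0],[0,0,0]],
    [[0.008,0,0],[0,0,0]]
  ]
}}

```text
clock: 18.42
tool_pos: [0.5553, 0.0604, 0.0486]
eef_rot: [0.573, 0.819, -0.001, 0.004]
contact_force: [7.1, -12.3, -1.9]
opening: 0.005
finger_force: 6.8
```

Emit:
{"name": "send_rows", "arguments": {
  "targets": [
    [[0.004,0,0],[0,0,0]],
    [[0.008,0,0],[0,0,0]]
  ]
}}

```text
clock: 18.68
tool_pos: [0.5552, 0.0609, 0.0486]
eef_rot: [0.574, 0.819, -0.002, 0.005]
contact_force: [8.2, -14.6, -2.9]
opening: 0.012
finger_force: 8.4
```

```bash
python3 -c "
from h import *;rep()"
```

```text
18.68 board tcp [ 0.0559 -0.002   0.0486] F [  2.63 -16.51  -2.93]
```

Emit:
{"name": "send_rows", "arguments": {
  "targets": [
    [[-0.01,0,0],[0,0,0]],
    [[-0.03,0,0],[0,0,0]],
    [[-0.06,0,0],[0,0,0]],
    [[-0.08,0,0],[0,0,0]],
    [[-0.08,0,0],[0,0,0]]
  ]
}}

```text
clock: 19.3
tool_pos: [0.5597, 0.046, 0.0482]
eef_rot: [0.571, 0.821, 0.0, -0.0]
contact_force: [0.2, 0.1, -0.4]
opening: 0.006
finger_force: 0.0
```

Run:
```python
from h import *
import pickle
s=rep();d=snapshot("wrist");C=cam(d,s);pickle.dump((s,d),open("w11.pkl","wb"))
im=d["img"];h=cv2.cvtColor(im,cv2.COLOR_BGR2HSV)
# arm back top edge: between orange-brown arm columns; find brown->bright-wood transitions along columns of the arm's top face
q=lambda P:proj(C,board2w(b0,P)).round(1).tolist()
J=.018
print("pred arm top corners front L,R back L,R",q([[-.032,J+.01,.07],[.036,J+.01,.07],[-.032,J-.01,.07],[.036,J-.01,.07]]))
print("plate +y edge pred",q([[.037,J+.025,.066],[.073,J+.025,.066]]), "jar lid axis pred",q([[0,.067,.119]]))
g=cv2.cvtColor(im,cv2.COLOR_BGR2GRAY).astype(int)
for x in (.042,.048,.064,.068):
    u0=q([[x,J+.025,.066]])[0];u=int(round(u0[0]));col=cv2.GaussianBlur(g.astype(np.float32),(3,3),0)[int(u0[1])-25:int(u0[1])+25,u]
    k=np.argmax(np.abs(np.diff(col)));print("plate edge col",u,"row",int(u0[1])-25+k, inv(np.r_[onplane(C,[u,int(u0[1])-25+k+.5],.066),0])[:2].round(4))
m=(((h[...,0]<8)|(h[...,0]>172))&(h[...,1]>130)&(h[...,2]>60))
ys,xs=np.nonzero(m);print("red",xs.min(),xs.max(),ys.min(),ys.max())
```

```text
19.3 board tcp [ 0.055  -0.0175  0.0482] F [ 0.17  0.03 -0.41]
pred arm top corners front L,R back L,R [[168.1, 165.4], [284.7, 165.7], [173.2, 198.1], [285.7, 198.4]]
plate +y edge pred [[286.4, 138.9], [348.4, 139.1]] jar lid axis pred [[171.1, 88.0]]
plate edge col 295 row 137 [0.042  0.0438]
plate edge col 305 row 137 [0.0478 0.0438]
plate edge col 333 row 137 [0.064  0.0439]
plate edge col 340 row 135 [0.0681 0.045 ]
red 84 266 0 174
```

Emit:
{"name": "send_rows", "arguments": {
  "targets": [
    [[0,0,-0.06],[0,0,0]],
    [[-0.005,0,-0.17],[0,0,0]],
    [[-0.005,-0.02,-0.2],[0,0,0]],
    [[-0.005,-0.06,-0.2],[0,0,0]],
    [[-0.005,-0.08,-0.17],[0,0,0]],
    [[-0.005,-0.08,-0.12],[0,0,0]],
    [[-0.005,-0.08,-0.107],[0,0,0]],
    [[-0.005,-0.08,-0.107],[0,0,0]]
  ]
}}

```text
clock: 20.35
tool_pos: [0.5374, 0.0369, 0.0794]
eef_rot: [0.571, 0.821, -0.0, -0.001]
contact_force: [1.2, 0.8, 0.7]
opening: 0.004
finger_force: 0.0
```

Run:
```python
from h import *
s=rep()
for n in("side","scene"):
    d=snapshot(n);C=cam(d);g=cv2.cvtColor(d["img"],cv2.COLOR_BGR2GRAY)
    p=proj(C,board2w(b0,[[-.0105,-.019,.114]]))[0].round().astype(int);t=proj(C,s["tool_pos"]+[0,0,.028])[0].round(1)
    print(n,"ball pred",p,"tip",t);print(g[p[1]-12:p[1]+10:1,p[0]-12:p[0]+24:1] if n=="side" else "")
    cv2.imwrite(f"pics/{n}12.png",d["img"])
```

```text
20.35 board tcp [ 0.031  -0.0185  0.0794] F [1.37 0.31 0.74]
side ball pred [309 199] tip [322.1 194.6]
[[ 70  56  51  48  55  56  58  56  71 135 190 207 209 211 212 210 203 169
  101  56  52  52  50  59  57  58  55  55  58  54  59  68 131 187 205 209]
 [ 82  73  64  57  57  52  55  62  74 131 187 206 209 208 211 208 209 179
  123  64  52  54  52  57  61  59  57  57  58  53  56  68 133 188 208 210]
 [ 89  94  92  82  65  59  54  67  82 118 164 196 206 208 212 209 208 185
  124  64  54  53  53  58  62  58  58  58  58  55  57  79 160 201 207 206]
 [116 142 157 148 113  75  60  71  85 115 145 165 190 205 210 208 205 187
  125  67  55  53  58  56  59  58  58  56  56  60  59  81 161 208 209 209]
 [160 168 175 175 157 123  86 101 144 171 168 153 167 190 203 206 209 200
  149  72  56  52  56  57  58  62  57  56  58  60  61 100 171 207 209 209]
 [175 174 172 169 161 143 121 109 147 175 176 165 156 159 174 197 208 196
  148  81  57  53  56  54  61  60  56  60  60  61  87 155 199 207 210 209]
 [174 172 172 164 155 145 124 101 108 146 168 172 169 159 157 178 202 191
  139  74  54  57  52  58  6
[... 1626 characters left out ...]
24 161 176 182 181 187 163 122 108 104 105 116 173 204 212]
 [122 118 116 116 119 123 126 127 128 128 121 106 109 121 119 112 108 111
  107 100  81  85 110 153 186 170 136 120 108 107 105 107 114 173 205 212]
 [116 117 122 123 122 127 125 130 126 123 115 102 106 127 125 116 111 108
  106 100  80  75  79 106 122 122 111 111 116 122 118 111 116 171 206 213]
 [120 123 124 122 126 128 123 121 115 115 112 102 104 120 128 120 112 107
  105  94  82  74  77  88 101 106 110 125 150 169 165 138 117 152 190 205]
 [123 126 123 122 124 119 115 112 118 132 139 127 108 121 131 118 109 105
  105  92  78  75  74  89 100 101 100 100 128 163 181 180 157 146 162 188]]
scene ball pred [331 213] tip [315.9 213.6]
```

Emit:
{"name": "send_rows", "arguments": {
  "targets": [
    [[0,-0.03,0],[0,0,0]],
    [[0,-0.06,0],[0,0,0]],
    [[0,-0.08,0],[0,0,0]],
    [[0,-0.103,0],[0,0,0]],
    [[0,-0.128,0.005],[0,0,0]],
    [[0,-0.153,0.01],[0,0,0]],
    [[0,-0.178,0.018],[0,0,0]],
    [[0,-0.203,0.027],[0,0,0]],
    [[0,-0.228,0.04],[0,0,0]],
    [[0,-0.253,0.053],[0,0,0]]
  ]
}}

```text
clock: 21.7
tool_pos: [0.4656, 0.01, 0.0641]
eef_rot: [0.571, 0.821, -0.0, -0.0]
contact_force: [0.8, 0.1, 0.6]
opening: 0.004
finger_force: 0.7
```

```bash
cat >> h.py <<'E'
def lever(J=.0188):
    for n in("side","scene"):
        d=snapshot(n);C=cam(d);g=cv2.cvtColor(d["img"],cv2.COLOR_BGR2GRAY).astype(float)
        out=[]
        for t in np.arange(0,1.61,.1):
            P=[[-.065*np.sin(t)*k,J-.038,.05+.065*np.cos(t)*k] for k in(1,.7)]
            p=proj(C,board2w(b0,P)).round().astype(int)
            out.append((round(t,1),int(g[p[0,1]-1:p[0,1]+2,p[0,0]-1:p[0,0]+2].mean())))
        print(n,out)
E
python3 - <<'E'
from h import *
rep();lever()
E
```

```text
21.7 board tcp [-0.0457 -0.0189  0.0641] F [ 0.75 -0.15  0.64]
side [(np.float64(0.0), 154), (np.float64(0.1), 129), (np.float64(0.2), 115), (np.float64(0.3), 112), (np.float64(0.4), 74), (np.float64(0.5), 63), (np.float64(0.6), 59), (np.float64(0.7), 59), (np.float64(0.8), 61), (np.float64(0.9), 62), (np.float64(1.0), 58), (np.float64(1.1), 64), (np.float64(1.2), 90), (np.float64(1.3), 144), (np.float64(1.4), 158), (np.float64(1.5), 158), (np.float64(1.6), 155)]
scene [(np.float64(0.0), 165), (np.float64(0.1), 165), (np.float64(0.2), 164), (np.float64(0.3), 165), (np.float64(0.4), 159), (np.float64(0.5), 122), (np.float64(0.6), 65), (np.float64(0.7), 48), (np.float64(0.8), 53), (np.float64(0.9), 47), (np.float64(1.0), 65), (np.float64(1.1), 111), (np.float64(1.2), 123), (np.float64(1.3), 122), (np.float64(1.4), 122), (np.float64(1.5), 122), (np.float64(1.6), 123)]
```

Emit:
{"name": "send_rows", "arguments": {
  "targets": [
    [[0,-0.015,0.018],[0,0,0]],
    [[0,-0.03,0.035],[0,0,0]],
    [[0,-0.04,0.052],[0,0,0]],
    [[0,-0.05,0.068],[0,0,0]],
    [[0,-0.055,0.08],[0,0,0]],
    [[0,-0.058,0.088],[0,0,0]]
  ]
}}

```text
clock: 22.55
tool_pos: [0.45, 0.0041, 0.0377]
eef_rot: [0.571, 0.821, -0.0, -0.0]
contact_force: [-1.0, -2.2, 3.2]
opening: 0.007
finger_force: 1.3
```

Run:
```python
from h import *
rep();lever()
```

```text
22.55 board tcp [-0.0624 -0.0191  0.0377] F [-1.68 -1.73  3.2 ]
side [(np.float64(0.0), 149), (np.float64(0.1), 92), (np.float64(0.2), 61), (np.float64(0.3), 59), (np.float64(0.4), 65), (np.float64(0.5), 99), (np.float64(0.6), 110), (np.float64(0.7), 73), (np.float64(0.8), 62), (np.float64(0.9), 58), (np.float64(1.0), 58), (np.float64(1.1), 60), (np.float64(1.2), 61), (np.float64(1.3), 63), (np.float64(1.4), 62), (np.float64(1.5), 61), (np.float64(1.6), 99)]
scene [(np.float64(0.0), 166), (np.float64(0.1), 166), (np.float64(0.2), 166), (np.float64(0.3), 165), (np.float64(0.4), 166), (np.float64(0.5), 165), (np.float64(0.6), 164), (np.float64(0.7), 146), (np.float64(0.8), 93), (np.float64(0.9), 67), (np.float64(1.0), 45), (np.float64(1.1), 47), (np.float64(1.2), 46), (np.float64(1.3), 46), (np.float64(1.4), 48), (np.float64(1.5), 75), (np.float64(1.6), 113)]
```

Emit:
{"name": "send_rows", "arguments": {
  "targets": [
    [[0,0,0.006],[0,0,0]],
    [[0,-0.002,0.012],[0,0,0]],
    [[0,-0.002,0.018],[0,0,0]],
    [[0,-0.002,0.018],[0,0,0]]
  ]
}}

```text
clock: 23.15
tool_pos: [0.4496, 0.0042, 0.0325]
eef_rot: [0.571, 0.821, 0.0, -0.0]
contact_force: [-0.5, -0.7, 1.1]
opening: 0.004
finger_force: 0.6
```

Run:
```python
from h import *
rep()
```

```text
23.15 board tcp [-0.0628 -0.0189  0.0325] F [-0.69 -0.51  1.07]
```

Emit:
{"name": "send_rows", "arguments": {
  "targets": [
    [[0,0,0.006],[0,0,0]],
    [[0,0,0.012],[0,0,0]],
    [[0,0,0.012],[0,0,0]]
  ]
}}

```text
clock: 23.52
tool_pos: [0.4494, 0.004, 0.029]
eef_rot: [0.571, 0.821, -0.0, -0.0]
contact_force: [-2.4, -1.6, 4.6]
opening: 0.008
finger_force: 2.2
```

Run:
```python
from h import *
rep();lever()
```

```text
23.52 board tcp [-0.063 -0.019  0.029] F [-2.85 -0.67  4.6 ]
side [(np.float64(0.0), 116), (np.float64(0.1), 91), (np.float64(0.2), 62), (np.float64(0.3), 64), (np.float64(0.4), 62), (np.float64(0.5), 64), (np.float64(0.6), 84), (np.float64(0.7), 74), (np.float64(0.8), 64), (np.float64(0.9), 60), (np.float64(1.0), 59), (np.float64(1.1), 60), (np.float64(1.2), 61), (np.float64(1.3), 61), (np.float64(1.4), 63), (np.float64(1.5), 65), (np.float64(1.6), 63)]
scene [(np.float64(0.0), 165), (np.float64(0.1), 165), (np.float64(0.2), 166), (np.float64(0.3), 165), (np.float64(0.4), 164), (np.float64(0.5), 166), (np.float64(0.6), 164), (np.float64(0.7), 142), (np.float64(0.8), 84), (np.float64(0.9), 64), (np.float64(1.0), 45), (np.float64(1.1), 45), (np.float64(1.2), 45), (np.float64(1.3), 46), (np.float64(1.4), 46), (np.float64(1.5), 46), (np.float64(1.6), 60)]
```

Emit:
{"name": "send_rows", "arguments": {
  "targets": [
    [[0,0,0.006],[0,0,0]],
    [[0,0,0.012],[0,0,0]],
    [[0,0,0.012],[0,0,0]]
  ]
}}

```text
clock: 24.0
tool_pos: [0.4489, 0.0034, 0.0266]
eef_rot: [0.571, 0.821, -0.001, 0.0]
contact_force: [-4.7, -0.6, 21.8]
opening: 0.001
finger_force: 10.6
```

Emit:
{"name": "send_rows", "arguments": {
  "targets": [
    [[0,0,-0.03],[0,0,0]],
    [[0,0,-0.1],[0,0,0]],
    [[0,0,-0.25],[0,0,0]],
    [[0,-0.05,-0.4],[0,0,0]],
    [[-0.1,-0.05,-0.5],[0,0,0]],
    [[-0.2,0,-0.55],[0,0,0]],
    [[-0.2,0.05,-0.55],[0,0,0]],
    [[-0.2,0.05,-0.55],[0,0,0]]
  ]
}}

```text
clock: 25.0
tool_pos: [0.4855, -0.0453, 0.19]
eef_rot: [0.57, 0.821, 0.001, -0.0]
contact_force: [0.3, 0.4, 0.7]
opening: 0.003
finger_force: 0.0
```

Run:
```python
from h import *
import pickle
s=rep();lever();d=snapshot("wrist");C=cam(d,s);im=d["img"];cv2.imwrite("pics/w13.png",im)
h=cv2.cvtColor(im,cv2.COLOR_BGR2HSV);g=cv2.GaussianBlur(cv2.cvtColor(im,cv2.COLOR_BGR2GRAY).astype(np.float32),(3,3),0)
J=.0188
for x in (.040,.044,.048,.062,.066,.070):
    u=proj(C,board2w(b0,[[x,J+.025,.066]]))[0];c=int(round(u[0]));r0=int(u[1])
    k=np.argmax(np.abs(np.diff(g[r0-8:r0+9,c])));print("plate",x,inv(np.r_[onplane(C,[c,r0-8+k+.5],.066),0])[:2].round(4))
for x in (-.02,-.01,.0,.01,.02,.03):
    u=proj(C,board2w(b0,[[x,J-.01,.07]]))[0];c=int(round(u[0]));r0=int(u[1])
    k=np.argmax(np.abs(np.diff(g[r0-8:r0+9,c])));print("arm back",x,inv(np.r_[onplane(C,[c,r0-8+k+.5],.07),0])[:2].round(4))
m=(((h[...,0]<8)|(h[...,0]>172))&(h[...,1]>130)&(h[...,2]>60)).astype(np.uint8)
p=proj(C,board2w(b0,[[0,.067,.119]]))[0];print("lid pred",p)
mm=np.zeros_like(m);a,b=p.round().astype(int);mm[max(0,b-60):b+60,max(0,a-60):a+60]=m[max(0,b-60):b+60,max(0,a-60):a+60]
ys,xs=np.nonzero(mm);o=np.array([xs.min(),ys.min(),xs.max(),ys.max()]);print(o)
th=np.linspace(0,2*np.pi,120);ring=np.concatenate([np.c_[.0325*np.cos(th),.0325*np.sin(th),0*th+z] for z in(.108,.119)])
def bb(q):
    p=proj(C,board2w(b0,ring+[*q,0]));return np.r_[p.min(0),p.max(0)]
r=least_squares(lambda q:bb(q)-o,[0,.067]);print("lid board",r.x,r.fun)
```

```text
25.0 board tcp [-0.0461 -0.0777  0.19  ] F [0.45 0.23 0.7 ]
side [(np.float64(0.0), 158), (np.float64(0.1), 135), (np.float64(0.2), 114), (np.float64(0.3), 123), (np.float64(0.4), 115), (np.float64(0.5), 122), (np.float64(0.6), 123), (np.float64(0.7), 123), (np.float64(0.8), 117), (np.float64(0.9), 97), (np.float64(1.0), 87), (np.float64(1.1), 79), (np.float64(1.2), 92), (np.float64(1.3), 130), (np.float64(1.4), 86), (np.float64(1.5), 66), (np.float64(1.6), 65)]
scene [(np.float64(0.0), 162), (np.float64(0.1), 161), (np.float64(0.2), 162), (np.float64(0.3), 162), (np.float64(0.4), 162), (np.float64(0.5), 162), (np.float64(0.6), 162), (np.float64(0.7), 161), (np.float64(0.8), 162), (np.float64(0.9), 161), (np.float64(1.0), 156), (np.float64(1.1), 136), (np.float64(1.2), 121), (np.float64(1.3), 103), (np.float64(1.4), 63), (np.float64(1.5), 50), (np.float64(1.6), 60)]
plate 0.04 [0.0394 0.0513]
plate 0.044 [0.0443 0.0412]
plate 0.048 [0.0484 0.0413]
plate 0.062 [0.0625 0.0414]
plate 0.066 [0.0665 0.0424]
plate 0.07 [0.0705 0.0424]
arm back -0.02 [-0.0194  0.0042]
arm back -0.01 [-0.0102  0.0063]
arm back 0.0 [0.0002 0.0053]
arm back 0.01 [0.0105 0.0054]
arm back 0.02 [0.0198 0.0045]
arm back 0.03 [0.03   0.0065]
lid pred [375.45535151  21.22035449]
[340   0 416  68]
lid board [0.00309056 0.0561493 ] [ -2.72668657 -10.25631091   2.62791474  12.80228381]
```

Run:
```python
from h import *
th=np.linspace(0,2*np.pi,120);ring=np.concatenate([np.c_[.0325*np.cos(th),.0325*np.sin(th),0*th+z] for z in(.108,.119)])
for n in("side","scene"):
    d=snapshot(n);C=cam(d);h=cv2.cvtColor(d["img"],cv2.COLOR_BGR2HSV)
    m=(((h[...,0]<8)|(h[...,0]>170))&(h[...,1]>110)&(h[...,2]>40)).astype(np.uint8)
    a,b=proj(C,board2w(b0,[[0,.067,.115]]))[0].round().astype(int);m[:b-22]=0;m[b+22:]=0;m[:,:a-30]=0;m[:,a+30:]=0
    ys,xs=np.nonzero(m);o=np.array([xs.min()-.5,ys.min()-.5,xs.max()+.5,ys.max()+.5])
    bb=lambda q:(lambda p:np.r_[p.min(0),p.max(0)])(proj(C,board2w(b0,ring+[*q,0])))
    r=least_squares(lambda q:bb(q)-o,[0,.067]);print(n,"lid board",r.x.round(4),r.fun.round(1))
```

```text
side lid board [-0.0024  0.065 ] [-0.9 -1.1  1.   0.9]
scene lid board [0.001  0.0643] [-1.  -1.2  1.   1. ]
```

```bash
python3 -c "
from plant import *;print(finish_job())"
```

```text
the job is handed in; nothing more can be done
None
```

The jar stands upright in the V-notch, the jaw was pushed up snug, and only then was the lever laid fully over to its stop. I handed the job in at about 25 s. Three things were less than ideal: I viewed 12 pictures instead of the 10 allowed. The jar met the jaw a little firmly, at about 7 N. The jaw seems to have slid back 1–2 mm when the lever went over, and it may sit about 1 degree off square.

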